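# Move the charged battery pack from the charger to the flood lamp

## Robot

A 7-joint arm with a two-finger parallel gripper is mounted at the origin on a cart in front of the work surface, level with it; the furniture and walls round the work are solid. World frame = base frame: x ahead of the robot, y to its left, z up, the work surface at z = 0. Lengths are in m, angles in rad, forces in N, time in s.
With the tool pointing down it reaches from about 0.35 to 0.9 m from the base axis. Payload 8.1 kg.
Tool frame: the origin (TCP) lies on the centre line of the jaws, within the pads' length; the fingertips stand 19 mm ahead of it and the grasp point (between the pads) is the TCP (arm.tip_reach is the distance from the TCP to the fingertips, in m); z points along the fingers, y is the line along which they close (so a half turn about z gives the same grasp; the last joint's range is limited). The gripper opens to 92 mm and grips with 3 to 60 N. Pads are 19 mm wide; open, the fingers measure 130 mm over their backs; the gripper's body (75 mm by 190 mm) begins 47 mm behind the grasp point.
Start: joints at [1.145, 0.434, 0.025, 1.573, -0.012, 1.134, -0.075], TCP at [0.198, -0.593, 0.246] pointing down, gripper open.
Joint ranges: [-2.62, 2.62], [-0.44, 2.09], [-1.27, 1.32], [0.08, 2.57], [-1.32, 4.46], [0.12, 2], [-2.74, 2.74]. Speed limits (rad/s): [2.22, 2.22, 3.01, 3.01, 3.14, 3.14, 3.14].

## Interface

Orientations are given as a rotation vector (axis times angle).
In Python, from cell import arm gives the robot as it stands.
- The arm moves only by the tool arm_command, never from a script. Its argument "targets" is a list that holds one entry, the list of rows, each a list of 6 numbers: the shift along the tool's x, y, z in m, then the turn, a rotation vector about the tool's x, y, z in rad. A call has 1 to 10 rows; each row shifts and turns the commanded pose from where the row before left it, along the tool's axes as they then stand; what a row does not reach is not made up. A row lasts 1/8 s, in which the tool goes at most 62.5 mm and 10.7 degrees, less where a joint would pass 70% of its speed; a pose out of reach is approached as far as the arm can. A call with a gripper value outside its range is refused whole. "jaw" is the finger opening in m, from 0 to 0.0918, set as the call begins (left out, the last holds). The fingers move at their own pace and stop on an object; "newtons" is the grip in N (left out, the last holds). Time passes only in rows, so rows that do not move let the fingers close. It gives the time, the measured TCP pose, the force, the opening and the grip force at its end, in the units of the state.
- arm.observe(): the state, without advancing time (a new reading comes with each control period).
- arm.get_image(name): name is "scene" or "top"; returns a dict with "pixels" (400x640x3 uint8, red, green, blue), "z_map" (400x640 float32, m along the optical axis (not along the pixel's ray), 0 where there is no reading), "fx", "fy", "cx", "cy" (pixels), "dist" ([k1, k2, p1, p2, k3] as OpenCV has them; the pictures are not rectified), "xyz" and "rotation" of the camera in the world. Camera axes: x right, y down, z forward; pixel columns grow to the right and rows downward; lengths in m; the calibration is good to about 2 mm. A picture is of the moment at which its call begins.
- arm.sign_off(): hands the job in; it is judged then, once.
The state is a dict: "clock": time; "joints": joint angles; "dq": joint speeds; "joint_efforts": joint torques, N m; "position": TCP position; "ee_rot": TCP orientation; "force": force on the tool from outside, world axes, zero at the start; "ft_torque": the same for the moment, N m; "width": opening from 0.0 (shut) to 1.0 (fully open); "gripper_force": force on a finger pad.
Only numpy, scipy, OpenCV 4.12 (cv2) and the standard library are available. Lean on these libraries where they do the work, as an engineer would, in place of code of your own. Each camera call takes 0.05 s, during which the arm holds its last target. There are 200 camera calls.

## Task

The battery pack on the charger is full: press the charger's release button so that the pack springs free, slide it off the rails, and slide it nose first, as it sat on the charger, onto the battery shoe of the flood lamp. Push it home by feel, firmly but never by force, until the lamp's catch clicks in and holds it; leave it latched there and disturb nothing else on the bench.

Things in the scene. Friction and masses are not known exactly. Their poses are not given: they have to be found in the camera images.
- pack: slide-on tool battery, dark grey, 88 long (own x) x 54 wide (y) x 50 mm high, 0.2 to 0.35 kg. Origin: centre of its underside. Flat-sided body from 11 to 50 mm above the origin: grip it there across y. Below it a 45-degree dovetail, x -32 to +32, 40 mm wide at the bottom, notched underneath for the catch. Tapered nose (+x) first, the end with four dots (-x) last; else it cannot latch.
- charger: mid-grey charger fixed to the bench, 76 mm wide. Origin: its underside below the latched pack; x is the way in. Its top, 24 mm up, is the floor the dovetail slides on, between two undercut rails (x -34 to +38, 52 mm wide over all, 9 mm high). Behind the pack, x 46 to 94, is a block 54 wide, 68 mm high with stop, ejector and button.
- charger_exit (a point): on the charger's floor, 70 mm before the latched place: where the pack's origin is when the dovetail has just left the rails and the pack can be lifted; axes as the charger's. Until then the rails (about 1.3 mm play) let it slide along x only. Carry it over the blue bench vice, which stands 135 mm high between charger and lamp.
- charger_button (a point): centre of the top of the charger's release button, a ribbed cap 28 x 26 mm, 77 mm over the bench, standing 9 mm above the block behind the pack; goes straight down 7 mm
- charger_catch (a joint): travel of the charger's button and its tooth in m: 0 up, 0.007 fully down. From about 0.005 the tooth is out of the pack's notch and the ejector moves the pack 10 mm towards -x in about 0.2 s; keep it down until then. Needs 3 to 8 N. Afterwards the tooth rubs under the pack and cannot catch again.
- lamp: flood lamp fixed to the bench, base plate 84 mm wide, finned head 164 wide, 155 mm high on a yoke at the back (x 105 to 165). In front the battery shoe: floor 24 mm up (x -95 to +46) and rails (x -34 to +38) as on the charger, open to -x, mouth flared 5 mm each side. Origin: underside; x is the way in. The latched pack's origin is at x = 0, give or take 8 mm.
- lamp_mouth (a point): on the shoe's open floor 76 mm before the nominal latched place: a pack set down flat here (origin on this point, axes alike) is still clear of the rails and slides straight in along x. The shoe's rear block with stop and catch, 46 to 94 mm beyond the latched pack's origin, is screwed on in slots up to 8 mm nearer or farther, so home must be felt.
- lamp_catch (a joint): travel of the lamp's catch in m: 0 tooth up (no pack over it, or latched), about 0.0045 while a pack not yet home holds it down. From 10 mm before home the ejector pushes back 5 to 8 N; with drag the push is 9 to 16 N at the click; 2 mm on is a hard stop, not to be pressed with over 18 N. Let go too early, the pack is pushed out again.
- cutters_blue: side cutters with blue handles, 155 mm, lying on the bench, to be left alone
- wood_block: wooden block 45 x 90 x 28 mm lying on the bench between charger and lamp, to be left alone
- bolt_3: steel bolt, 41 mm, lying on the bench, to be left alone
Mind the look-alikes: they are no part of the job. Of the things shaped like the pack, the grey one is meant.

How it is judged:
On the way, in this order (a step that is already met when the one before it is completed fails the run):
1. the charger's release button is pressed down and the pack has sprung back from its stop (value of joint charger_catch above 0.003 m and x of pack in the frame of charger below -0.005 m), for 0.1 s.
2. the pack is slid out of the charger's rails (x of pack in the frame of charger below -0.063 m), for 0.1 s.
At the end, for the whole second after the job is handed in: the pack sits in the lamp's rails (within 3 mm sideways, on the floor within 3.5 mm, between 10.5 mm short of and 12.5 mm beyond the nominal place) with the lamp's catch sprung up into its notch (catch travel under 1.5 mm), and at rest (x of pack in the frame of lamp between -0.0105 and 0.0125 m and y of pack in the frame of lamp between -0.003 and 0.003 m and z of pack in the frame of lamp between 0.021 and 0.0275 m and angle between the x axis of pack and the x axis of lamp, either way round below 0.08 rad and value of joint lamp_catch below 0.0015 m and linear speed of pack below 0.02 m/s); the robot touches nothing.
It fails at once if the pack is rammed against the hard stop of the lamp's shoe (over 18 N) (contact force between pack and lamp_block_c0 above 18 N).
It fails at once if the pack is wrenched against the rails of the charger or the lamp (contact forces adding up to over 80 N) (contact force between pack and charger above 80 N or contact force between pack and lamp above 80 N).
It fails at once if the cutters, the wooden block or the bolt are shifted by more than 2 cm (distance of any of cutters_blue, wood_block, bolt_3 from where it was at the start of the episode above 0.02 m).
It also fails if it takes over 64 s, if anything falls off the work surface, if the arm or the gripper's body presses on something with over 40 N, if the wrist force passes 120 N, or if a joint passes its speed limit or range.

## Working session

There is one attempt and no reset: what is moved stays moved. The work goes in short steps, Python scripts to look and compute and a tool call to move; the robot and the scene stay as the last step left them, time stands still between calls to the robot, and variables do not carry over. Pictures are saved under pics/ and viewed, at most 10 in all, crops included, and the job is handed in when it is done.

Besides the shell and the picture viewer there is one more tool, called after "Emit:" by a JSON object that holds its "api" and its "payload". arm_command: Moves the arm, as the interface text tells. Its arguments: {"type":"object","properties":{"targets":{"type":"array","items":{"type":"array","items":{"type":"array","items":{"type":"number"}}}},"jaw":{"type":"number"},"newtons":{"type":"number"}},"required":["targets"]}

```bash
mkdir -p pics; ls
python3 - <<'E'
from cell import arm
import cv2,numpy as np
print(arm.observe())
for n in("scene","top"):
    d=arm.get_image(n); np.savez(f"{n}0.npz",**d)
    print({k:v for k,v in d.items() if k not in("pixels","z_map")})
    cv2.imwrite(f"pics/{n}0.png",d["pixels"][:,:,::-1])
E
```

```text
pics
{'clock': 0.0, 'joints': array([ 1.14542951,  0.43522536,  0.02497924,  1.57413384, -0.01161673,
        1.13399829, -0.07509023]), 'dq': array([-0.00099687, -0.0012455 , -0.00095624, -0.0009446 ,  0.00128875,
        0.00079888, -0.00105807]), 'joint_efforts': array([-4.61784748e-04, -6.67851019e+01,  9.84665640e-01, -3.14455247e+01,
       -6.06132718e-02,  4.28939809e-02,  2.01978150e-04]), 'position': array([ 0.19803336, -0.59226644,  0.24492933]), 'ee_rot': array([-3.09923789e+00, -5.04437061e-01,  6.14973535e-04]), 'force': array([-0.74779602, -0.03335445, -0.42109401]), 'ft_torque': array([-0.0167945 , -0.00224026, -0.0086986 ]), 'gripper_force': 0.0, 'width': 0.9950231836232091}
{'fx': 518.8288731411124, 'fy': 518.8288731411124, 'cx': 322.0395350052936, 'cy': 197.87250118137928, 'dist': array([-0.07007702,  0.        ,  0.        ,  0.        ,  0.        ]), 'xyz': array([-0.39266678,  1.06823746,  0.98559571]), 'rotation': array([-0.91790644,  2.31878937, -1.2746418 ])}
{'fx': 379.35535176372986, 'fy': 379.35535176372986, 'cx': 321.2305743837108, 'cy': 201.68867347744774, 'dist': array([-0.05172523,  0.        ,  0.        ,  0.        ,  0.        ]), 'xyz': array([0.39215452, 0.02160763, 1.30994348]), 'rotation': array([-2.16077156,  2.12934539, -0.15563188])}
```

View pics/scene0.png

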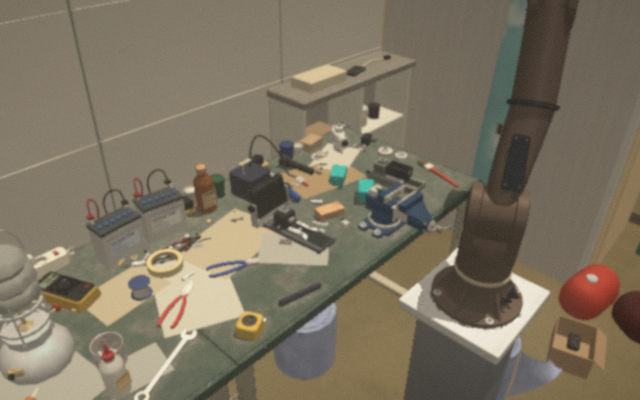

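View pics/top0.png

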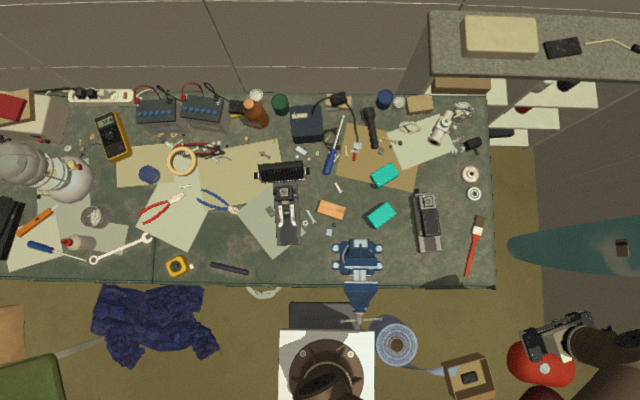

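```bash
cat > h.py <<'E'
import numpy as np,cv2
from scipy.spatial.transform import Rotation as R
def cam(d):
    K=np.array([[d["fx"],0,d["cx"]],[0,d["fy"],d["cy"]],[0,0,1.]]); return K,d["dist"],R.from_rotvec(d["rotation"]).as_matrix(),d["xyz"]
def rays(d,uv):
    K,D,M,c=cam(d); p=cv2.undistortPoints(np.asarray(uv,float).reshape(-1,1,2),K,D)[:,0]
    return np.c_[p,np.ones(len(p))]@M.T
def plane(d,uv,z):
    r=rays(d,uv); c=d["xyz"]; return c+r*((z-c[2])/r[:,2])[:,None]
def cloud(d):
    h,w=d["z_map"].shape; u,v=np.meshgrid(np.arange(w),np.arange(h))
    return (d["xyz"]+rays(d,np.c_[u.ravel(),v.ravel()])*d["z_map"].reshape(-1,1)).reshape(h,w,3)
def proj(d,P):
    K,D,M,c=cam(d); return cv2.projectPoints(np.asarray(P,float),R.from_matrix(M.T).as_rotvec(),-M.T@c,K,D)[0][:,0]
E
python3 - <<'E'
from h import *
d=dict(np.load("top0.npz")); P=cloud(d)
for n,(a,b,c,e) in dict(ch=(400,470,175,265),la=(245,320,150,255)).items():
    im=d["pixels"][c:e,a:b,::-1]; z=P[c:e,a:b,2]
    zc=cv2.applyColorMap((np.clip(z,0,.16)/.16*255).astype(np.uint8),cv2.COLORMAP_JET)
    o=cv2.resize(np.hstack([im,zc]),None,fx=5,fy=5,interpolation=cv2.INTER_CUBIC); cv2.imwrite(f"pics/{n}.png",o); print(o.shape)
def prof(x0,x1,col):
    for v in range(x0,x1,3): print(v,np.round(P[v,col],3), np.round(P[v,col+6,2],3))
prof(186,256,427); print(); prof(156,250,287)
E
```

```text
(450, 700, 3)
(525, 750, 3)
186 [ 0.647 -0.348 -0.002] -0.002
189 [ 0.636 -0.348 -0.001] -0.0
192 [ 0.62  -0.339  0.027] -0.002
195 [ 0.603 -0.328  0.066] 0.069
198 [ 0.591 -0.325  0.076] 0.069
201 [ 0.581 -0.325  0.077] 0.068
204 [ 0.57  -0.324  0.08 ] 0.064
207 [ 0.562 -0.326  0.069] 0.068
210 [ 0.552 -0.326  0.071] 0.076
213 [ 0.541 -0.324  0.074] 0.077
216 [ 0.531 -0.323  0.077] 0.076
219 [ 0.521 -0.323  0.076] 0.074
222 [ 0.512 -0.324  0.072] 0.072
225 [ 0.502 -0.323  0.075] 0.075
228 [ 0.492 -0.324  0.072] 0.073
231 [ 0.482 -0.322  0.079] 0.075
234 [ 0.472 -0.323  0.073] 0.072
237 [ 0.466 -0.338  0.019] 0.018
240 [ 0.455 -0.336  0.023] 0.026
243 [ 0.445 -0.337  0.019] 0.022
246 [ 0.435 -0.336  0.023] 0.025
249 [ 0.425 -0.334  0.029] 0.021
252 [ 0.415 -0.338  0.015] -0.002
255 [ 0.405 -0.341  0.003] -0.0

156 [ 0.748  0.149 -0.002] -0.002
159 [0.736 0.148 0.   ] -0.0
162 [0.689 0.134 0.143] 0.143
165 [0.679 0.134 0.143] 0.144
168 [0.669 0.133 0.145] 0.141
171 [0.661 0.134 0.139] 0.137
174 [0.659 0.137 0.105] 0.092
177 [0.655 0.139 0.076] 0.076
180 [0.654 0.143 0.029] 0.027
183 [0.646 0.144 0.018] 0.022
186 [0.626 0.139 0.067] 0.022
189 [0.614 0.138 0.076] 0.022
192 [0.604 0.138 0.076] 0.024
195 [0.595 0.138 0.073] 0.027
198 [0.585 0.138 0.07 ] 0.042
201 [0.577 0.139 0.054] 0.022
204 [0.571 0.141 0.025] 0.028
207 [0.561 0.141 0.026] 0.035
210 [0.551 0.141 0.023] 0.027
213 [0.54  0.141 0.024] 0.034
216 [0.53  0.14  0.025] 0.03
219 [0.52  0.14  0.022] 0.033
222 [0.51  0.14  0.024] 0.03
225 [0.499 0.14  0.023] 0.027
228 [0.489 0.139 0.025] 0.02
231 [0.479 0.139 0.021] 0.025
234 [0.469 0.139 0.025] 0.021
237 [0.459 0.138 0.024] 0.021
240 [0.449 0.138 0.025] 0.026
243 [0.439 0.138 0.025] 0.022
246 [0.429 0.139 0.005] -0.001
249 [0.419 0.139 0.001] 0.002
```

View pics/ch.png

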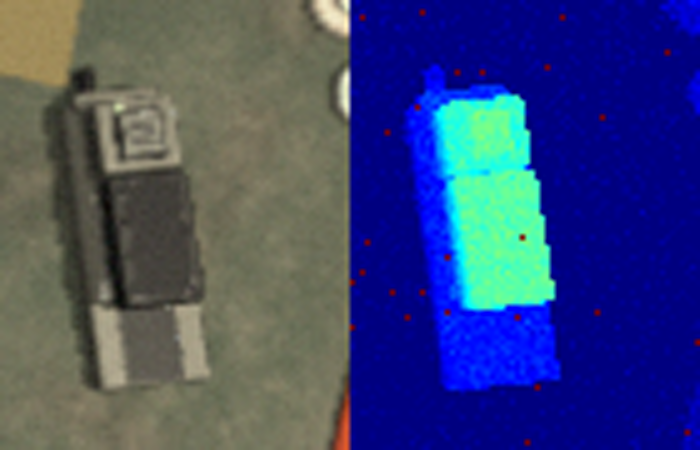

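View pics/la.png

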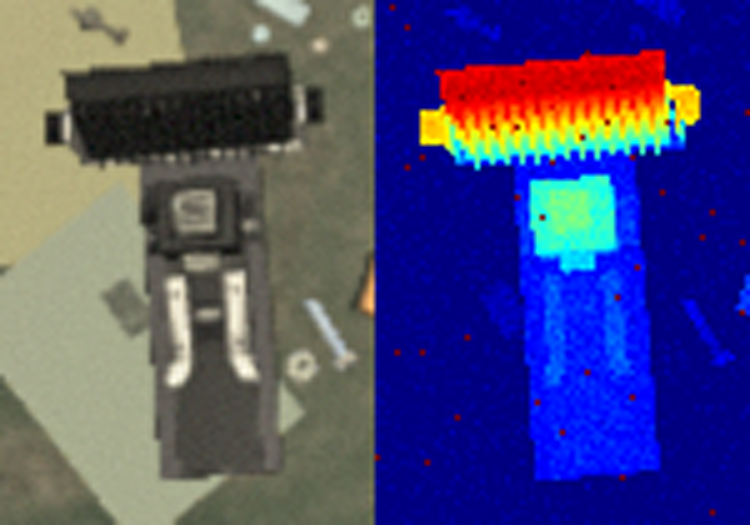

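Run:
```python
from h import *
d=dict(np.load("top0.npz")); s=dict(np.load("scene0.npz"));P=cloud(d);S=cloud(s)
def rect(m,z,lab):
    n,L,st,_=cv2.connectedComponentsWithStats(m.astype(np.uint8)); k=1+np.argmax(st[1:,4]); m=(L==k).astype(np.uint8)
    big=cv2.resize(cv2.GaussianBlur(m*255.,(0,0),.8),None,fx=8,fy=8,interpolation=cv2.INTER_LINEAR)>127
    c=max(cv2.findContours(big.astype(np.uint8),0,1)[0],key=len)[:,0].astype(float)
    w=plane(d,(c+.5)/8-.5,z)[:,:2]; (cx,cy),(a,b),t=cv2.minAreaRect((w*1e3).astype(np.float32))
    if b>a:a,b,t=b,a,t+90
    t=(t+90)%180-90
    mu=cv2.moments((w*1e3).astype(np.float32)); cen=np.array([mu["m10"],mu["m01"]])/mu["m00"]
    print(lab,"rect c",round(cx,1),round(cy,1),"L",round(a,1),round(b,1),"yaw",round(t,2),"cen",cen.round(1), "pca",round(.5*np.degrees(np.arctan2(2*mu["mu11"],mu["mu20"]-mu["mu02"])),2)); return m
u,v=np.meshgrid(np.arange(640),np.arange(400)); Z=cv2.medianBlur(P[:,:,2].astype(np.float32),3)
C=(u>400)&(u<465)&(v>180)&(v<260); A=(u>250)&(u<315)&(v>176)&(v<255)
rect(C&(Z>.055),.073,"pack+block"); rect(C&(Z>.012),.024,"charger base(biased)")
rect(C&(Z>.055)&(v>211),.074,"pack approx")
rect(A&(Z>.05),.07,"lampblock"); rect(A&(Z>.012),.024,"lampplate")
g=d["pixels"].min(2); rect(A&(g>150)&(v>203)&(u<287),.033,"railL");rect(A&(g>150)&(v>203)&(u>287),.033,"railR")
# scene-camera cloud check
for lab,c,zr in(("chg",(.51,-.32),(.067,.09)),("lampblk",(.6,.138),(.062,.09))):
    m=(np.abs(S[:,:,0]-c[0])<.11)&(np.abs(S[:,:,1]-c[1])<.06)&(S[:,:,2]>zr[0])&(S[:,:,2]<zr[1])
    q=S[m]; (cx,cy),wh,t=cv2.minAreaRect((q[:,:2]*1e3).astype(np.float32)); print(lab,len(q),cx,cy,wh,t,q[:,2].mean())
```

```text
pack+block rect c 535.1 -330.2 L 140.3 60.9 yaw 7.17 cen [ 534.5 -330.5] pca 7.18
charger base(biased) rect c 525.7 -334.3 L 224.3 86.9 yaw 7.8 cen [ 519.2 -334.5] pca 7.28
pack approx rect c 507.0 -333.4 L 83.8 60.9 yaw 6.59 cen [ 506.3 -333.5] pca 9.12
lampblock rect c 598.3 148.1 L 63.4 56.1 yaw 1.86 cen [600.5 147.7] pca 14.57
lampplate rect c 548.5 165.8 L 237.1 179.5 yaw 0.8 cen [557.4 145.9] pca 9.37
railL rect c 529.4 162.4 L 70.2 14.8 yaw 1.76 cen [529.8 161.7] pca 3.8
railR rect c 533.4 121.3 L 71.5 13.8 yaw 7.5 cen [536.6 122.3] pca 6.77
chg 298 535.7572021484375 -330.8674621582031 (139.9634552001953, 74.50310516357422) 3.5388901233673096 0.07373735355149709
lampblk 368 619.9097900390625 132.42333984375 (80.83931732177734, 120.74913787841797) 10.229272842407227 0.07408869252143457
```

Run:
```python
from h import *
d=dict(np.load("top0.npz"));P=cloud(d);g=d["pixels"].min(2).astype(float)
Z=cv2.medianBlur(P[:,:,2].astype(np.float32),3)
def fit(w,lab):
    b,a=np.polyfit(w[:,0]-.5,w[:,1],1); print(lab,"y@x=.5",round(a*1e3,1),"yaw",round(np.degrees(np.arctan(b)),2),"res",round(np.std(w[:,1]-a-b*(w[:,0]-.5))*1e3,2))
E=[[],[]];
for v in range(186,242):
    r=np.where(Z[v,250:315]>.012)[0]+250; E[0].append((r.min()-.5,v)); E[1].append((r.max()+.5,v))
for e,l in zip(E,"LR"): fit(plane(d,e,.024 if l=="L" else .018)[:,:2],"plate"+l)
for a,b,l in((274,287,"railL"),(287,300,"railR")):
    o=[]
    for v in range(207,220):
        w=np.clip(g[v,a:b]-110,0,None); o.append(((w*np.arange(a,b)).sum()/w.sum(),v))
    fit(plane(d,o,.033)[:,:2],l)
np.set_printoptions(linewidth=250)
print(g[200:232:1,272:300].astype(int))
for v in range(238,250): print(v,plane(d,[(287,v)],.024)[0].round(4),g[v,283:291].mean().round(),Z[v,283:291].mean().round(3))
C=[]
for v in range(203,233):
    r=np.where(Z[v,405:460]>.05)[0]+405; C.append((r.max()+.5,v))
fit(plane(d,C,.074)[:,:2],"pack right edge")
r=np.where(Z[180:250,431]>.05)[0]+180;print(plane(d,[(431,r.max()+.5),(431,r.min()-.5)],.074))
```

```text
plateL y@x=.5 180.0 yaw 5.91 res 0.99
plateR y@x=.5 89.9 yaw 6.68 res 13.75
railL y@x=.5 158.4 yaw 5.9 res 1.05
railR y@x=.5 122.2 yaw 2.56 res 0.61
[[143 129  70  39  44  40  31  35  30  40  53  63  71  60  60  55  63  30  19  19  29  50  73  86  88  79  72  84]
 [145 129  82  76  80  62  31  23  36  76 129 125 121 121 123 116  95  66  74  65  68  65  77  85  91  87  73  90]
 [143 134  91  86  86  84  64  60  62  71 125 133 133 131 136 131 111  80  78  68  71  63  65  90  87  83  72  84]
 [141 131  89  86  85  84  74  68  66  74 118 133 136 138 120 111  93  74  74  72  74  74  68  87  93  82  71  88]
 [147 132  84  89  86  81  74  72  68  60  71  77  86  82  79  75  70  87 117 129 147 155  78  83  93  85  79  86]
 [145 131  79  86  85  91 106 133 142 143  70  55  57  61  60  62  65 101 172 201 207 184  84  85  88  85  74  91]
 [138 130  75  83  86  99 145 195 205 181  79  54  65  63  61  60  62  95 161 207 210 189  81  85  87  89  85  87]
 [136 127  69  86  91  99 152 206 209 193 100  61  59  64  62  66  59  91 144 176 163 178  82  90  88  86  83  76]
 [121 130  80  83  83  88 126 1
[... 2615 characters left out ...]
[141 139 145 132  94  88  85  82  73  63  65  63  65  63  61  64  66  68  68  62  69  67  69  66  77  91  91  88]]
238 [0.4554 0.1384 0.024 ] 66.0 0.024
239 [0.452  0.1383 0.024 ] 67.0 0.024
240 [0.4486 0.1382 0.024 ] 65.0 0.024
241 [0.4453 0.1381 0.024 ] 66.0 0.024
242 [0.4419 0.138  0.024 ] 66.0 0.023
243 [0.4385 0.1379 0.024 ] 67.0 0.022
244 [0.4352 0.1378 0.024 ] 66.0 0.021
245 [0.4318 0.1377 0.024 ] 100.0 0.009
246 [0.4285 0.1376 0.024 ] 127.0 0.0
247 [0.4251 0.1376 0.024 ] 123.0 -0.0
248 [0.4218 0.1375 0.024 ] 110.0 -0.001
249 [0.4184 0.1374 0.024 ] 98.0 -0.001
pack right edge y@x=.5 -364.2 yaw 8.63 res 1.29
[[ 0.46748308 -0.33576021  0.074     ]
 [ 0.6066238  -0.33945863  0.074     ]]
```

Run:
```python
from h import *
d=dict(np.load("top0.npz"));P=cloud(d);Z=cv2.medianBlur(P[:,:,2].astype(np.float32),3)
def rob(w,lab):
    w=np.asarray(w)
    for _ in range(8):
        p=np.polyfit(w[:,0]-.5,w[:,1],1); r=np.abs(w[:,1]-np.polyval(p,w[:,0]-.5)); 
        if r.max()<.003: break
        w=w[r<max(.003,np.median(r)*2.5)]
    print(lab,len(w),"y@.5",round(p[1]*1e3,1),"yaw",round(np.degrees(np.arctan(p[0])),2))
for lab,rg,c0,sg,z,th,pl in(("lampL",(186,242),287,-1,.024,.012,.024),("lampR",(186,242),287,1,.024,.012,.012),("packR",(213,233),431,1,0,.05,.074),("packL",(213,233),431,-1,0,.0645,.074),("blkR",(198,208),428,1,0,.05,.068),("chgR",(236,250),431,1,0,.012,.024),("chgL",(198,250),425,-1,0,.012,.012)):
    e=[]
    for v in range(*rg):
        c=c0
        while Z[v,c+sg]>th: c+=sg
        e.append((c+sg*.5,v))
    rob(plane(d,e,pl)[:,:2],lab)
s=dict(np.load("scene0.npz"));S=cloud(s)
# scene cloud: horizontal faces extents of pack top: project mask
m=(np.abs(S[:,:,0]-.52)<.1)&(np.abs(S[:,:,1]+.33)<.06)&(S[:,:,2]>.071)&(S[:,:,2]<.08)
q=S[m]; t=np.radians(7.2); x=(q[:,0]-.51)*np.cos(t)+(q[:,1]+.336)*np.sin(t); y=-(q[:,0]-.51)*np.sin(t)+(q[:,1]+.336)*np.cos(t)
print("scene pack top x,y pct",np.percentile(x,[1,5,95,99]).round(4),np.percentile(y[x<.04],[1,5,50,95,99]).round(4))
```

```text
lampL 56 y@.5 180.0 yaw 5.91
lampR 56 y@.5 96.0 yaw 5.78
packR 20 y@.5 -364.0 yaw 7.42
packL 20 y@.5 -307.7 yaw 6.61
blkR 10 y@.5 -362.1 yaw 5.6
chgR 14 y@.5 -374.8 yaw 7.7
chgL 52 y@.5 -298.8 yaw 7.42
scene pack top x,y pct [-0.0421 -0.0377  0.0724  0.0829] [-0.0248 -0.0208  0.0049  0.0283  0.0326]
```

```bash
cat >> h.py <<'E'
CH=(.5106,-.335,7.4); LA=(.528,.1409,5.85)
def pt(f,x,y=0):
    t=np.radians(f[2]); return f[0]+x*np.cos(t)-y*np.sin(t),f[1]+x*np.sin(t)+y*np.cos(t),f[2]
def to(f,x,z,y=0,quiet=False):
    from cell import arm
    o=arm.observe(); X,Y,t=pt(f,x,y); T=R.from_euler("ZX",[t,180],degrees=True); C=R.from_rotvec(o["ee_rot"])
    print("clk",round(o["clock"],2),"pos",o["position"].round(4),"F",o["force"].round(1),"w",round(o["width"]*.0918,4),"gf",round(o["gripper_force"],1))
    print(" shift(cur axes)",C.inv().apply(np.array([X,Y,z])-o["position"]).round(4)," shift(after turn)",T.inv().apply(np.array([X,Y,z])-o["position"]).round(4),"turn",(C.inv()*T).as_rotvec().round(4))
E
python3 -c "
from h import *
to(CH,.070,.16)"
```

```text
clk 0.1 pos [ 0.1981 -0.5923  0.245 ] F [ 0.3  0.1 -0. ] w 0.0916 gf 0.0
 shift(cur axes) [ 0.4467 -0.1314  0.0852]  shift(after turn) [ 0.4131 -0.2149  0.085 ] turn [-0.0014  0.0003  0.1936]
```

Emit:
{"api": "arm_command", "payload": {"targets": [[[0,0,0,0,0,0.0968],[0,0,0,0,0,0.0968],[0.042,-0.022,0,0,0,0],[0.042,-0.022,0,0,0,0],[0.042,-0.022,0,0,0,0],[0.042,-0.022,0,0,0,0],[0.042,-0.022,0,0,0,0],[0.042,-0.022,0,0,0,0],[0.042,-0.022,0,0,0,0],[0.042,-0.022,0,0,0,0]]], "jaw": 0, "newtons": 20}}

```text
clock: 1.35
position: [0.5097, -0.3738, 0.2454]
ee_rot: [-3.135, -0.202, 0.001]
force: [0.1, -1.1, 0.4]
width: 0.011
gripper_force: 0.0
```

```bash
python3 -c "
from h import *
to(CH,.070,.11)"
```

```text
clk 1.35 pos [ 0.5097 -0.3738  0.2454] F [ 0.1 -1.1  0.4] w 0.001 gf 0.0
 shift(cur axes) [ 0.076  -0.0384  0.1353]  shift(after turn) [ 0.0759 -0.0384  0.1354] turn [-0.0004  0.0006 -0.0001]
```

Emit:
{"api": "arm_command", "payload": {"targets": [[[0.038,-0.019,0.02,0,0,0],[0.038,-0.019,0.03,0,0,0],[0,0,0.04,0,0,0],[0,0,0.04,0,0,0],[0,0,0,0,0,0],[0,0,0,0,0,0]]]}}

```text
clock: 2.1
position: [0.5798, -0.3279, 0.1171]
ee_rot: [3.134, 0.202, 0.002]
force: [-0.2, -0.2, 0.6]
width: 0.009
gripper_force: 0.0
```

```bash
python3 -c "
from h import *
to(CH,.070,.096)
from cell import arm
d=arm.get_image('top')
cv2.imwrite('pics/b1.png',cv2.resize(d['pixels'][170:265,380:480,::-1],None,fx=5,fy=5,interpolation=2))
d=arm.get_image('scene')
p=proj(d,[[.55,-.33,.07]])[0].astype(int);print(p)
"
```

```text
clk 2.1 pos [ 0.5798 -0.3279  0.1171] F [-0.2 -0.2  0.6] w 0.0008 gf 0.0
 shift(cur axes) [ 0.0004 -0.0019  0.0211]  shift(after turn) [ 0.0004 -0.0019  0.0211] turn [ 0.0007 -0.0011 -0.0003]
[389 163]
```

Emit:
{"api": "arm_command", "payload": {"targets": [[[0,-0.001,0.017,0,0,0],[0,0,0.003,0,0,0],[0,0,0.002,0,0,0],[0,0,0.002,0,0,0],[0,0,0.001,0,0,0]]]}}

```text
clock: 2.82
position: [0.5792, -0.3265, 0.0907]
ee_rot: [3.135, 0.203, 0.0]
force: [-0.2, 1.1, 0.6]
width: 0.004
gripper_force: 0.5
```

Emit:
{"api": "arm_command", "payload": {"targets": [[[0,0,0.001,0,0,0]]]}}

```text
clock: 2.95
position: [0.5792, -0.3265, 0.0897]
ee_rot: [3.135, 0.203, 0.0]
force: [-0.1, 0.6, 1.0]
width: 0.005
gripper_force: 0.6
```

```bash
python3 -c "
from h import *
from cell import arm
d=arm.get_image('top')
a=cv2.resize(d['pixels'][170:265,380:480,::-1],None,fx=4,fy=4,interpolation=2)
d=arm.get_image('scene')
b=cv2.resize(d['pixels'][115:210,340:440,::-1],None,fx=4,fy=4,interpolation=2)
cv2.imwrite('pics/b2.png',np.hstack([a,b]))
P=cloud(d); m=(np.abs(P[:,:,0]-.5)<.12)&(np.abs(P[:,:,1]+.335)<.06)&(P[:,:,2]>.071)&(P[:,:,2]<.08)
q=P[m]-[.5106,-.335,0]; t=np.radians(7.4); x=q[:,0]*np.cos(t)+q[:,1]*np.sin(t); print(np.percentile(x,[1,5,95]),len(q))
to(CH,.07,.089)
"
```

```text
[-0.05408108 -0.05138732  0.07085923] 208
clk 3.05 pos [ 0.5792 -0.3265  0.0897] F [0.2 1.  0.3] w 0.0003 gf 0.6
 shift(cur axes) [ 0.0009 -0.0004  0.0007]  shift(after turn) [ 0.0009 -0.0004  0.0007] turn [ 0.0001 -0.0001 -0.0001]
```

View pics/b2.png

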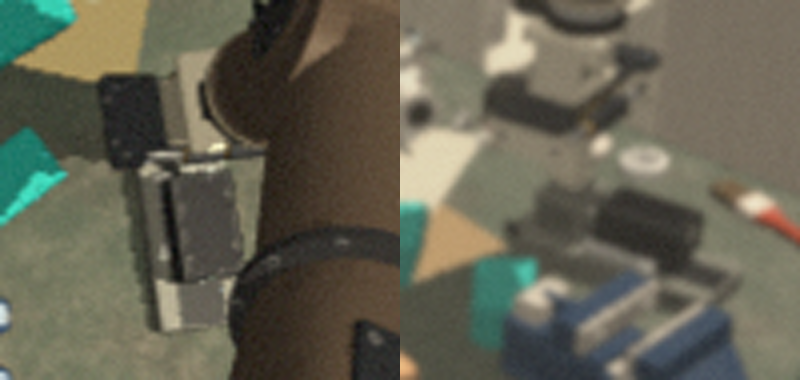

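Emit:
{"api": "arm_command", "payload": {"targets": [[[0,0,0,0,0,0],[0,0,-0.02,0,0,0],[0,0,-0.025,0,0,0],[-0.025,0,0,0,0,0],[-0.03,0,0,0,0,0],[-0.024,0,0,0,0,0],[0,0,0,0,0,0],[0,0,0,0,0,0]]], "jaw": 0.09}}

```text
clock: 4.05
position: [0.5016, -0.3365, 0.1349]
ee_rot: [3.135, 0.203, 0.001]
force: [-0.2, 0.1, 0.2]
width: 0.832
gripper_force: 0.0
```

```bash
python3 -c "
from h import *
to(CH,-.010,.059)
from cell import arm
d=arm.get_image('scene')
P=cloud(d); m=(np.abs(P[:,:,0]-.5)<.12)&(np.abs(P[:,:,1]+.335)<.06)&(P[:,:,2]>.069)&(P[:,:,2]<.078)
q=P[m]-[.5106,-.335,0]; t=np.radians(7.4); x=q[:,0]*np.cos(t)+q[:,1]*np.sin(t);y=-q[:,0]*np.sin(t)+q[:,1]*np.cos(t)
print(np.percentile(x,[1,5,95]),np.percentile(y[x<.03],[1,5,95,99]),len(q))
"
```

```text
clk 4.05 pos [ 0.5016 -0.3365  0.1349] F [-0.2  0.1  0.2] w 0.0764 gf 0.0
 shift(cur axes) [-0.001  -0.0004  0.0759]  shift(after turn) [-0.0009 -0.0003  0.0759] turn [ 0.0002 -0.0009  0.0003]
[-0.05549892 -0.05165673  0.08174447] [-0.02748187 -0.02240319  0.02730975  0.03157918] 246
```

Emit:
{"api": "arm_command", "payload": {"targets": [[[-0.001,0,0.01,0,0,0],[0,0,0.02,0,0,0],[0,0,0.02,0,0,0],[0,0,0.016,0,0,0],[0,0,0.01,0,0,0],[0,0,0,0,0,0]]]}}

```text
clock: 4.85
position: [0.4995, -0.3365, 0.058]
ee_rot: [-3.134, -0.203, 0.002]
force: [0.1, 0.1, 0.6]
width: 0.982
gripper_force: 0.0
```

Emit:
{"api": "arm_command", "payload": {"targets": [[[0,0,0,0,0,0],[0,0,0,0,0,0],[0,0,0,0,0,0],[0,0,0,0,0,0],[0,0,0,0,0,0],[0,0,0,0,0,0]]], "jaw": 0.03, "newtons": 15}}

```text
clock: 5.6
position: [0.5, -0.3377, 0.0592]
ee_rot: [3.134, 0.202, 0.001]
force: [0.4, -4.1, 3.4]
width: 0.584
gripper_force: 15.0
```

Emit:
{"api": "arm_command", "payload": {"targets": [[[0,0.001,-0.001,0,0,0],[0,0,0,0,0,0],[0,0,0,0,0,0]]], "newtons": 40}}

```text
clock: 5.98
position: [0.4997, -0.3379, 0.0594]
ee_rot: [3.135, 0.202, -0.001]
force: [1.9, -3.8, -6.6]
width: 0.586
gripper_force: 40.0
```

```bash
python3 -c "
from h import *
to(CH,-.074,.059)"
```

```text
clk 5.97 pos [ 0.4997 -0.3379  0.0594] F [ 1.9 -3.8 -6.6] w 0.0538 gf 40.0
 shift(cur axes) [-0.0628 -0.0015  0.0004]  shift(after turn) [-0.0628 -0.0015  0.0004] turn [ 0.      0.0004 -0.0002]
```

Emit:
{"api": "arm_command", "payload": {"targets": [[[-0.002,0.0008,0.0007,0,0,0],[-0.003,0,0,0,0,0],[-0.004,0,0,0,0,0],[-0.004,0,0,0,0,0]]]}}

```text
clock: 6.48
position: [0.4868, -0.3401, 0.0592]
ee_rot: [-3.135, -0.203, -0.0]
force: [1.0, 0.1, 1.6]
width: 0.585
gripper_force: 40.0
```

Sliding freely; continue to about x = −0.075.

Emit:
{"api": "arm_command", "payload": {"targets": [[[-0.006,0,0,0,0,0],[-0.006,0,0,0,0,0],[-0.007,0,0,0,0,0],[-0.007,0,0,0,0,0],[-0.007,0,0,0,0,0],[-0.007,0,0,0,0,0],[-0.006,0,0,0,0,0],[-0.006,0,0,0,0,0],[0,0,0,0,0,0]]]}}

```text
clock: 7.6
position: [0.4345, -0.3472, 0.0591]
ee_rot: [3.135, 0.202, -0.002]
force: [-1.5, -1.5, 6.1]
width: 0.585
gripper_force: 40.0
```

```bash
python3 -c "
from h import *
to(CH,-.078,.059)"
```

```text
clk 7.6 pos [ 0.4345 -0.3472  0.0591] F [-1.5 -1.5  6.1] w 0.0537 gf 40.0
 shift(cur axes) [-0.001  -0.0023  0.0001]  shift(after turn) [-0.001  -0.0023  0.0001] turn [-0.0001  0.001  -0.0007]
```

Emit:
{"api": "arm_command", "payload": {"targets": [[[-0.004,0,-0.001,0,0,0],[0,0,-0.005,0,0,0],[0,0,-0.015,0,0,0],[0,0,-0.03,0,0,0],[0,0,-0.04,0,0,0],[0,0,-0.04,0,0,0],[0,0,-0.03,0,0,0],[0,0,0,0,0,0]]]}}

```text
clock: 8.6
position: [0.4329, -0.3482, 0.2231]
ee_rot: [3.132, 0.203, 0.007]
force: [-0.1, -0.7, -2.7]
width: 0.585
gripper_force: 40.0
```

```bash
python3 -c "
from h import *
to(LA,-.082,.22)
from cell import arm
d=arm.get_image('scene')
p=proj(d,[arm.observe()['position']])[0].astype(int)
cv2.imwrite('pics/lift.png',cv2.resize(d['pixels'][p[1]-60:p[1]+90,p[0]-100:p[0]+100,::-1],None,fx=4,fy=4,interpolation=2))
"
```

```text
clk 8.6 pos [ 0.4329 -0.3482  0.2231] F [-0.1 -0.7 -2.7] w 0.0537 gf 40.0
 shift(cur axes) [ 0.0754 -0.475   0.0017]  shift(after turn) [ 0.0625 -0.4768  0.0031] turn [ 0.0036 -0.0042  0.0271]
```

View pics/lift.png

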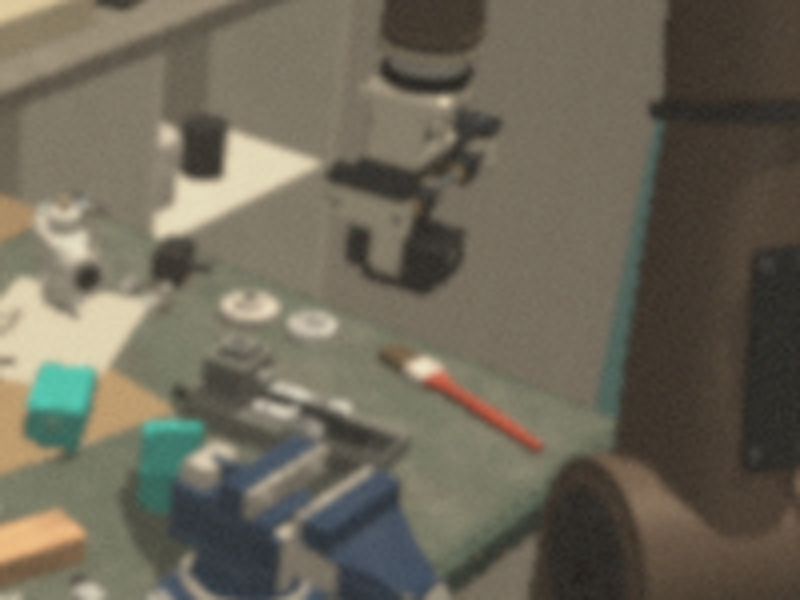

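Emit:
{"api": "arm_command", "payload": {"targets": [[[0,-0.025,0,0,0,0.014],[0.006,-0.04,0,0,0,0.013],[0.008,-0.045,0,0,0,0],[0.008,-0.045,0,0,0,0],[0.008,-0.045,0,0,0,0],[0.008,-0.045,0,0,0,0],[0.008,-0.045,0,0,0,0],[0.008,-0.045,0,0,0,0],[0.008,-0.045,0,0,0,0],[0,-0.045,0,0,0,0]]]}}

```text
clock: 9.9
position: [0.448, 0.0829, 0.2188]
ee_rot: [3.137, 0.161, -0.003]
force: [0.3, -0.1, -2.5]
width: 0.584
gripper_force: 40.0
```

```bash
python3 -c "
from h import *
to(LA,-.082,.10)"
```

```text
clk 9.9 pos [0.448  0.0829 0.2188] F [ 0.3 -0.1 -2.5] w 0.0536 gf 40.0
 shift(cur axes) [ 0.0037 -0.0495  0.1188]  shift(after turn) [ 0.0035 -0.0495  0.1188] turn [0.     0.002  0.0001]
```

Emit:
{"api": "arm_command", "payload": {"targets": [[[0.003,-0.02,0,0,0,0],[0,-0.02,0,0,0,0],[0,0,0.03,0,0,0],[0,0,0.03,0,0,0],[0,0,0.03,0,0,0],[0,0,0.02,0,0,0],[0,0,0,0,0,0],[0,0,0,0,0,0]]]}}

```text
clock: 10.9
position: [0.4476, 0.1218, 0.1102]
ee_rot: [-3.137, -0.161, 0.001]
force: [0.4, -0.1, -2.3]
width: 0.588
gripper_force: 40.0
```

```bash
python3 -c "
from h import *
to(LA,-.082,.06)
from cell import arm
d=arm.get_image('top')
a=cv2.resize(d['pixels'][170:270,240:340,::-1],None,fx=4,fy=4,interpolation=2)
d=arm.get_image('scene')
p=proj(d,[[.47,.13,.06]])[0].astype(int)
b=cv2.resize(d['pixels'][p[1]-60:p[1]+40,p[0]-50:p[0]+50,::-1],None,fx=4,fy=4,interpolation=2)
cv2.imwrite('pics/pre.png',np.hstack([a,b]))
"
```

```text
clk 10.9 pos [0.4476 0.1218 0.1102] F [ 0.4 -0.1 -2.3] w 0.054 gf 40.0
 shift(cur axes) [-0.     -0.0108  0.0502]  shift(after turn) [-0.     -0.0108  0.0502] turn [-0.0001  0.0004  0.0002]
```

View pics/pre.png

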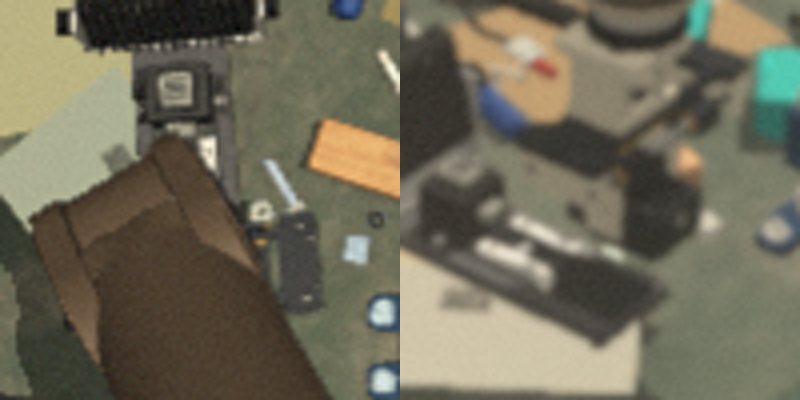

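Emit:
{"api": "arm_command", "payload": {"targets": [[[0,-0.0098,0,0,0,0],[0,0,0.02,0,0,0],[0,0,0.015,0,0,0],[0,0,0.01,0,0,0],[0,0,0.004,0,0,0],[0,0,0,0,0,0],[0,0,0,0,0,0]]]}}

```text
clock: 11.88
position: [0.447, 0.1315, 0.0614]
ee_rot: [-3.137, -0.16, -0.001]
force: [0.3, -0.3, -2.3]
width: 0.585
gripper_force: 40.0
```

```bash
python3 -c "
from h import *
to(LA,-.082,.0595,-.001)
from cell import arm
for n in range(1):
    d=arm.get_image('scene')
    p=proj(d,[[.47,.13,.05]])[0].astype(int)
    cv2.imwrite('pics/pre2.png',cv2.resize(d['pixels'][p[1]-50:p[1]+50,p[0]-60:p[0]+60,::-1],None,fx=6,fy=6,interpolation=2))
"
```

```text
clk 11.88 pos [0.447  0.1315 0.0614] F [ 0.3 -0.3 -2.3] w 0.0537 gf 40.0
 shift(cur axes) [-0.0004 -0.      0.0019]  shift(after turn) [-0.0004 -0.      0.0019] turn [-0.0001 -0.0007 -0.0001]
```

View pics/pre2.png

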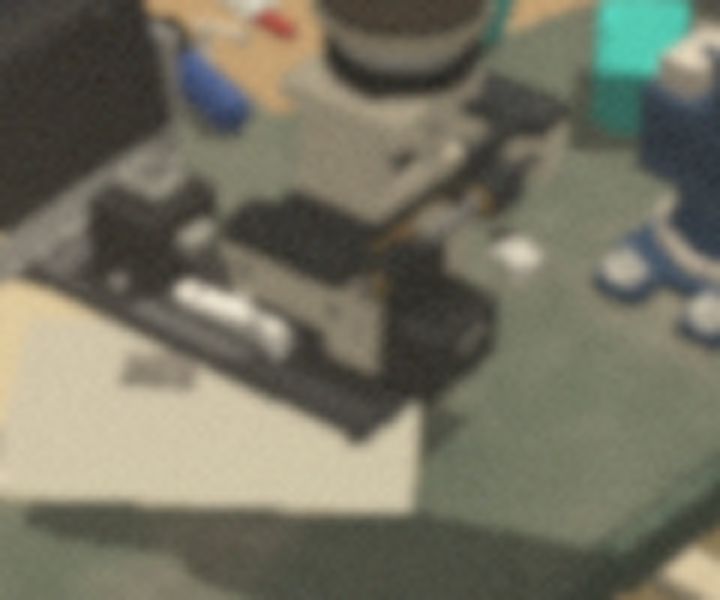

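Emit:
{"api": "arm_command", "payload": {"targets": [[[0,0,0.001,0,0,0],[0,0,0.0008,0,0,0],[0,0,0,0,0,0]]]}}

```text
clock: 12.3
position: [0.4466, 0.1314, 0.0592]
ee_rot: [3.137, 0.16, -0.0]
force: [0.3, 0.7, -2.9]
width: 0.588
gripper_force: 40.0
```

Emit:
{"api": "arm_command", "payload": {"targets": [[[0,0,0.0004,0,0,0],[0.004,0,0,0,0,0],[0.005,0,0,0,0,0],[0.005,0,0,0,0,0],[0,0,0,0,0,0]]]}}

```text
clock: 12.92
position: [0.4618, 0.1332, 0.0591]
ee_rot: [-3.137, -0.16, -0.003]
force: [1.4, -0.3, 2.0]
width: 0.584
gripper_force: 40.0
```

Emit:
{"api": "arm_command", "payload": {"targets": [[[0.004,0,0,0,0,0],[0.004,0,0,0,0,0],[0.004,0,0,0,0,0]]]}}

```text
clock: 13.3
position: [0.4725, 0.1342, 0.0591]
ee_rot: [3.137, 0.161, -0.0]
force: [-1.9, -0.3, 8.4]
width: 0.585
gripper_force: 40.0
```

Emit:
{"api": "arm_command", "payload": {"targets": [[[0.003,0,0,0,0,0],[0.003,0,0,0,0,0],[0.003,0,0,0,0,0]]]}}

```text
clock: 13.68
position: [0.4814, 0.1352, 0.0591]
ee_rot: [-3.137, -0.161, 0.0]
force: [-3.0, -1.0, 8.1]
width: 0.588
gripper_force: 40.0
```

Emit:
{"api": "arm_command", "payload": {"targets": [[[0.003,0,0,0,0,0],[0.003,0,0,0,0,0]]]}}

```text
clock: 13.92
position: [0.4874, 0.136, 0.0591]
ee_rot: [-3.137, -0.161, 0.0]
force: [-3.7, 1.6, 8.6]
width: 0.584
gripper_force: 40.0
```

Emit:
{"api": "arm_command", "payload": {"targets": [[[0.002,0,-0.0007,0,0,0],[0.003,0,0,0,0,0],[0.003,0,0,0,0,0],[0.003,0,0,0,0,0]]]}}

```text
clock: 14.42
position: [0.498, 0.1374, 0.0592]
ee_rot: [-3.137, -0.161, 0.001]
force: [-2.2, 4.1, -2.4]
width: 0.589
gripper_force: 40.0
```

Emit:
{"api": "arm_command", "payload": {"targets": [[[0.003,0,0,0,0,0],[0.003,0,0,0,0,0],[0.003,0,0,0,0,0]]]}}

```text
clock: 14.8
position: [0.5069, 0.1383, 0.0592]
ee_rot: [-3.137, -0.161, 0.002]
force: [-3.1, 4.2, -2.2]
width: 0.585
gripper_force: 40.0
```

Emit:
{"api": "arm_command", "payload": {"targets": [[[0.002,-0.0004,0,0,0,0],[0.002,0,0,0,0,0],[0.002,0,0,0,0,0]]]}}

```text
clock: 15.18
position: [0.5127, 0.139, 0.0592]
ee_rot: [-3.137, -0.161, 0.002]
force: [-4.1, 4.3, -2.7]
width: 0.585
gripper_force: 40.0
```

Emit:
{"api": "arm_command", "payload": {"targets": [[[0.001,0,0,0,0,0],[0.001,0,0,0,0,0]]]}}

```text
clock: 15.42
position: [0.515, 0.1392, 0.0592]
ee_rot: [-3.137, -0.161, 0.001]
force: [-3.2, 4.4, -4.6]
width: 0.591
gripper_force: 40.0
```

Emit:
{"api": "arm_command", "payload": {"targets": [[[0.001,0,0,0,0,0],[0.001,0,0,0,0,0]]]}}

```text
clock: 15.68
position: [0.517, 0.1395, 0.0592]
ee_rot: [-3.137, -0.161, 0.001]
force: [-2.6, 3.6, -4.2]
width: 0.587
gripper_force: 40.0
```

Emit:
{"api": "arm_command", "payload": {"targets": [[[0.001,0,0,0,0,0],[0.001,0,0,0,0,0]]]}}

```text
clock: 15.92
position: [0.5189, 0.1396, 0.0592]
ee_rot: [-3.137, -0.161, 0.001]
force: [-2.5, 4.1, -3.4]
width: 0.583
gripper_force: 40.0
```

Emit:
{"api": "arm_command", "payload": {"targets": [[[0.001,-0.0003,0,0,0,0],[0.001,0,0,0,0,0]]]}}

```text
clock: 16.18
position: [0.5211, 0.1399, 0.0593]
ee_rot: [-3.137, -0.16, 0.001]
force: [-2.5, 4.1, -5.9]
width: 0.588
gripper_force: 40.0
```

Emit:
{"api": "arm_command", "payload": {"targets": [[[0.001,0,0,0,0,0],[0.001,0,0,0,0,0]]]}}

```text
clock: 16.42
position: [0.523, 0.1401, 0.0593]
ee_rot: [-3.137, -0.161, 0.001]
force: [-2.3, 5.5, -6.0]
width: 0.584
gripper_force: 40.0
```

Emit:
{"api": "arm_command", "payload": {"targets": [[[0.001,0,0,0,0,0],[0.001,0,0,0,0,0]]]}}

```text
clock: 16.68
position: [0.525, 0.1404, 0.0593]
ee_rot: [-3.137, -0.16, 0.001]
force: [-1.5, 4.7, -5.6]
width: 0.585
gripper_force: 40.0
```

Emit:
{"api": "arm_command", "payload": {"targets": [[[0.001,0,0,0,0,0],[0.001,0,0,0,0,0]]]}}

```text
clock: 16.92
position: [0.5262, 0.1404, 0.0592]
ee_rot: [3.137, 0.161, -0.003]
force: [-7.7, 3.8, -2.2]
width: 0.586
gripper_force: 40.0
```

Emit:
{"api": "arm_command", "payload": {"targets": [[[0.001,0,0,0,0,0],[0.001,0,0,0,0,0]]]}}

```text
clock: 17.18
position: [0.5273, 0.1406, 0.0592]
ee_rot: [3.137, 0.161, -0.005]
force: [-8.8, 3.7, -0.2]
width: 0.586
gripper_force: 40.0
```

Emit:
{"api": "arm_command", "payload": {"targets": [[[0.001,0,0,0,0,0],[0.001,0,0,0,0,0]]]}}

```text
clock: 17.42
position: [0.5291, 0.1407, 0.0592]
ee_rot: [3.137, 0.161, -0.006]
force: [-9.9, 4.2, 0.6]
width: 0.586
gripper_force: 40.0
```

Emit:
{"api": "arm_command", "payload": {"targets": [[[0.001,0,0,0,0,0],[0.001,0,0,0,0,0]]]}}

```text
clock: 17.68
position: [0.5309, 0.1409, 0.0592]
ee_rot: [3.137, 0.161, -0.006]
force: [-10.8, 3.7, 1.9]
width: 0.585
gripper_force: 40.0
```

Emit:
{"api": "arm_command", "payload": {"targets": [[[0.001,0,0,0,0,0],[0,0,0,0,0,0]]]}}

```text
clock: 17.92
position: [0.5319, 0.141, 0.0592]
ee_rot: [3.137, 0.161, -0.006]
force: [-10.6, 3.2, 2.3]
width: 0.582
gripper_force: 40.0
```

Emit:
{"api": "arm_command", "payload": {"targets": [[[0.001,0,0,0,0,0],[0,0,0,0,0,0]]]}}

```text
clock: 18.18
position: [0.5328, 0.1411, 0.0592]
ee_rot: [3.137, 0.161, -0.007]
force: [-10.5, 2.3, 2.2]
width: 0.585
gripper_force: 40.0
```

Emit:
{"api": "arm_command", "payload": {"targets": [[[0.001,0,0,0,0,0],[0,0,0,0,0,0]]]}}

```text
clock: 18.42
position: [0.5337, 0.1412, 0.0592]
ee_rot: [3.137, 0.161, -0.007]
force: [-10.8, 3.2, 2.8]
width: 0.586
gripper_force: 40.0
```

Emit:
{"api": "arm_command", "payload": {"targets": [[[0.0007,0,0,0,0,0],[0,0,0,0,0,0]]]}}

```text
clock: 18.68
position: [0.5342, 0.1413, 0.0592]
ee_rot: [3.137, 0.161, -0.007]
force: [-10.9, 3.0, 3.3]
width: 0.586
gripper_force: 40.0
```

Emit:
{"api": "arm_command", "payload": {"targets": [[[0.0007,0,0,0,0,0],[0,0,0,0,0,0]]]}}

```text
clock: 18.92
position: [0.5349, 0.1414, 0.0592]
ee_rot: [3.137, 0.161, -0.007]
force: [-11.5, 3.2, 2.7]
width: 0.584
gripper_force: 40.0
```

```bash
python3 -c "
from h import *
from cell import arm
d=arm.get_image('scene'); P=cloud(d); Q=cloud(dict(np.load('scene0.npz')))
X=pt(LA,.07)
for n,p in(('now',P),('start',Q)):
    m=(np.hypot(p[:,:,0]-X[0],p[:,:,1]-X[1])<.009); m&=p[:,:,2]>.06
    print(n,m.sum(),np.median(p[:,:,2][m]) if m.any() else 0,np.std(p[:,:,2][m]))
"
```

```text
now 1 0.4223748816079401 0.0
start 20 0.07841490471527784 0.0035330168231644133
```

Hidden by the hand; carry on by feel.

Emit:
{"api": "arm_command", "payload": {"targets": [[[0.0006,0,0,0,0,0],[0,0,0,0,0,0]]]}}

```text
clock: 19.23
position: [0.5354, 0.1414, 0.0592]
ee_rot: [3.136, 0.161, -0.007]
force: [-11.7, 3.2, 3.3]
width: 0.587
gripper_force: 40.0
```

Emit:
{"api": "arm_command", "payload": {"targets": [[[0.0006,0,0,0,0,0],[0,0,0,0,0,0]]]}}

```text
clock: 19.48
position: [0.5359, 0.1415, 0.0592]
ee_rot: [3.136, 0.161, -0.008]
force: [-11.8, 3.3, 3.9]
width: 0.59
gripper_force: 40.0
```

Emit:
{"api": "arm_command", "payload": {"targets": [[[0.0006,0,0,0,0,0],[0,0,0,0,0,0]]]}}

```text
clock: 19.73
position: [0.5365, 0.1415, 0.0592]
ee_rot: [3.136, 0.161, -0.008]
force: [-12.7, 3.9, 3.7]
width: 0.584
gripper_force: 40.0
```

Emit:
{"api": "arm_command", "payload": {"targets": [[[0.0005,0,0,0,0,0],[0,0,0,0,0,0]]]}}

```text
clock: 19.98
position: [0.5369, 0.1416, 0.0592]
ee_rot: [3.136, 0.161, -0.008]
force: [-12.0, 3.0, 4.9]
width: 0.586
gripper_force: 40.0
```

Emit:
{"api": "arm_command", "payload": {"targets": [[[0.0005,0,0,0,0,0],[0,0,0,0,0,0]]]}}

```text
clock: 20.23
position: [0.5374, 0.1416, 0.0592]
ee_rot: [3.136, 0.161, -0.008]
force: [-13.2, 3.2, 4.7]
width: 0.586
gripper_force: 40.0
```

Emit:
{"api": "arm_command", "payload": {"targets": [[[0.0005,0,0,0,0,0],[0,0,0,0,0,0]]]}}

```text
clock: 20.48
position: [0.5378, 0.1416, 0.0592]
ee_rot: [3.136, 0.161, -0.008]
force: [-12.1, 3.3, 4.8]
width: 0.581
gripper_force: 40.0
```

Emit:
{"api": "arm_command", "payload": {"targets": [[[0.0005,0,0,0,0,0],[0,0,0,0,0,0]]]}}

```text
clock: 20.72
position: [0.538, 0.1417, 0.0592]
ee_rot: [3.136, 0.161, -0.009]
force: [-14.1, 3.6, 6.7]
width: 0.588
gripper_force: 40.0
```

Emit:
{"api": "arm_command", "payload": {"targets": [[[0.0004,0,0,0,0,0],[0,0,0,0,0,0]]]}}

```text
clock: 20.98
position: [0.538, 0.1417, 0.0592]
ee_rot: [3.136, 0.161, -0.01]
force: [-15.9, 3.8, 7.0]
width: 0.587
gripper_force: 40.0
```

Hard stop felt (no motion, force rising). Back off to test the latch.

Emit:
{"api": "arm_command", "payload": {"targets": [[[-0.001,0,0,0,0,0],[-0.001,0,0,0,0,0]]]}}

```text
clock: 21.22
position: [0.5379, 0.1416, 0.0592]
ee_rot: [3.137, 0.161, -0.005]
force: [-6.7, 4.2, -2.2]
width: 0.585
gripper_force: 40.0
```

Emit:
{"api": "arm_command", "payload": {"targets": [[[-0.001,0,0,0,0,0],[-0.001,0,0,0,0,0]]]}}

```text
clock: 21.48
position: [0.5363, 0.1415, 0.0592]
ee_rot: [3.137, 0.161, -0.004]
force: [-6.4, 4.4, -2.0]
width: 0.587
gripper_force: 40.0
```

Emit:
{"api": "arm_command", "payload": {"targets": [[[-0.001,0,0,0,0,0],[0,0,0,0,0,0]]]}}

```text
clock: 21.72
position: [0.536, 0.1414, 0.0592]
ee_rot: [3.137, 0.161, -0.002]
force: [-3.7, 4.5, -5.5]
width: 0.584
gripper_force: 40.0
```

Emit:
{"api": "arm_command", "payload": {"targets": [[[-0.001,0,0,0,0,0],[0,0,0,0,0,0]]]}}

```text
clock: 21.98
position: [0.5359, 0.1414, 0.0593]
ee_rot: [-3.137, -0.161, -0.0]
force: [0.8, 5.6, -11.1]
width: 0.585
gripper_force: 40.0
```

Emit:
{"api": "arm_command", "payload": {"targets": [[[0.0003,-0.0005,0.0008,0,0,0],[0,0,0,0,0,0]]], "newtons": 20}}

```text
clock: 22.22
position: [0.536, 0.1414, 0.0592]
ee_rot: [3.137, 0.16, 0.0]
force: [-3.8, 0.8, 2.6]
width: 0.584
gripper_force: 20.0
```

Emit:
{"api": "arm_command", "payload": {"targets": [[[0,0,0,0,0,0],[0,0,0,0,0,0],[0,0,0,0,0,0],[0,0,0,0,0,0],[0,0,0,0,0,0]]], "jaw": 0.085}}

```text
clock: 22.85
position: [0.536, 0.1418, 0.0587]
ee_rot: [3.137, 0.16, 0.0]
force: [0.0, 0.7, -0.3]
width: 0.927
gripper_force: 0.0
```

Emit:
{"api": "arm_command", "payload": {"targets": [[[0,0,-0.01,0,0,0],[0,0,-0.02,0,0,0],[0,0,-0.04,0,0,0],[0,0,-0.05,0,0,0],[-0.03,0,-0.05,0,0,0],[-0.05,0,-0.03,0,0,0],[-0.05,0,0,0,0,0],[0,0,0,0,0,0]]]}}

```text
clock: 23.85
position: [0.4036, 0.1282, 0.2597]
ee_rot: [3.136, 0.163, 0.001]
force: [0.0, 1.4, 0.5]
width: 0.926
gripper_force: 0.0
```

```bash
python3 -c "
from h import *
from cell import arm
to(LA,0,.2)
d=arm.get_image('scene'); P=cloud(d)
cv2.imwrite('pics/end.png',cv2.resize(d['pixels'][140:290,220:400,::-1],None,fx=4,fy=4,interpolation=2))
for n,p in(('now',P),('start',cloud(dict(np.load('scene0.npz'))))):
    X=pt(LA,.07); m=(np.hypot(p[:,:,0]-X[0],p[:,:,1]-X[1])<.01)&(p[:,:,2]>.06)&(p[:,:,2]<.1); print(n,m.sum(),np.median(p[:,:,2][m]))
m=(np.abs(P[:,:,2]-.074)<.004)&(np.abs(P[:,:,0]-.53)<.09)&(np.abs(P[:,:,1]-.14)<.05)
q=P[m]-[LA[0],LA[1],0]; t=np.radians(LA[2]); print(np.percentile(q[:,0]*np.cos(t)+q[:,1]*np.sin(t),[1,5,95,99]).round(4),np.percentile(-q[:,0]*np.sin(t)+q[:,1]*np.cos(t),[1,5,95,99]).round(4))
"
```

```text
clk 23.85 pos [0.4036 0.1282 0.2597] F [0.  1.4 0.5] w 0.085 gf 0.0
 shift(cur axes) [1.25e-01 1.00e-04 5.98e-02]  shift(after turn) [0.125  0.     0.0597] turn [ 0.0012 -0.0006  0.0015]
now 24 0.07722817822130218
start 28 0.07727577877294411
[-0.0393 -0.0353  0.0776  0.0882] [-0.0264 -0.0233  0.0266  0.0291]
```

View pics/end.png

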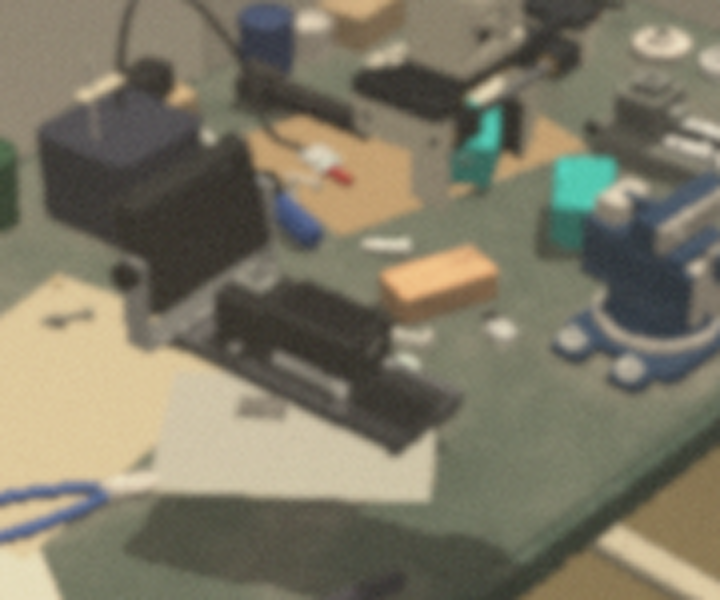

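The pack sits home in the shoe. The lamp button is back at its starting height, so the catch is up, and the robot is clear.

```bash
python3 -c "
from cell import arm
print(arm.sign_off())"
```

```text
the job is handed in; nothing more can be done
None
```

The job is handed in: the pack is off the charger and home in the lamp's shoe, where the catch held it when I eased the pull back, and the arm let go and backed clear at about 24 s; the judge's verdict wasn't shown.

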